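# Tap-centre a bud vase on the banding wheel

## Robot

A 6-joint arm with a two-finger parallel gripper is mounted at the origin on the work surface. World frame = base frame: x ahead of the robot, y to its left, z up, the work surface at z = 0. Lengths are in mm, angles in rad, forces in N, time in s.
With the tool pointing down it reaches from about 400 to 825 mm from the base axis. Payload 7 kg.
Tool frame: the origin (TCP) lies at the very end of the fingers, on their centre line; the grasp point (between the pads) lies 19 mm behind it (hold_point_z is the distance from the TCP to the grasp point, in mm); z points along the fingers, y is the line along which they close (so a half turn about z gives the same grasp; the last joint's range is limited). The gripper opens to 88 mm and grips with 3 to 60 N. Pads are 19 mm wide; open, the fingers measure 130 mm over their backs; the gripper's body (78 mm by 193 mm) begins 47 mm behind the grasp point.
Start: joints at [1.468, 0.359, 0.012, 0, -1.224, -0.288], TCP at [257.133, 624.082, 226.561] pointing down, gripper open.
Joint ranges: [-3.07, 3.07], [-1.43, 2.12], [-1.02, 1.25], [-3.03, 1.67], [-3.05, -0], [-3.03, 3.03]. Speed limits (rad/s): [2.39, 2.39, 3.01, 3.14, 3.14, 3.14].

## Interface

Orientations are given as a 3x3 rotation matrix whose columns are the frame's x, y, z axes.
In Python, from plant import * gives the robot as it stands. The module is installed in compiled form; this text tells all that it offers.
- The arm moves only by the shell command python3 -m handwheel 'ROWS'. ROWS is JSON, one flat list of numbers, 7 for each row, row after row: the shift along the world's x, y, z in cm, then the turn, a rotation vector about the world's x, y, z in degrees, then the finger opening in cm, from 0 to 8.76. A call has 1 to 8 rows; each row is the pose to reach, as a shift and turn from the pose commanded when the call began; what a row does not reach only later rows make up. A row lasts 1/10 s, in which the tool goes at most 50 mm and 8.59 degrees, less where a joint would pass 70% of its speed; a pose out of reach is approached as far as the arm can. A call with a gripper value outside its range is refused whole. The fingers move at their own pace and stop on an object; the grip force is fixed at half the most. Time passes only in rows, so rows that repeat a pose let the fingers close. It gives the time, the measured TCP pose, the force, the opening and the grip force at its end, in the units of the state.
- observe(): the state, without advancing time (a new reading comes with each control period).
- read_camera(name): name is "side" or "top"; returns a dict with "color" (400x640x3 uint8, blue, green, red), "fx", "fy", "cx", "cy" (pixels), "D" ([k1, k2, p1, p2, k3] as OpenCV has them; the pictures are not rectified), "R" (3x3) and "t" (3): a world point X has camera coordinates R X + t. Camera axes: x right, y down, z forward; pixel columns grow to the right and rows downward; lengths in mm; the calibration is good to about 2 mm. A picture is of the moment at which its call begins. There is no depth.
- finish_job(): hands the job in; it is judged then, once.
The state is a dict: "clock": time; "q": joint angles; "qd": joint speeds; "effort": joint torques, N m; "tcp_pos": TCP position; "orientation": TCP orientation; "force": force on the tool from outside, world axes, zero at the start; "wrist_torque": the same for the moment, N m; "gripper_width": finger opening in mm; "grip_force": force on a finger pad.
Only numpy, scipy, OpenCV 4.12 (cv2) and the standard library are available. Lean on these libraries where they do the work, as an engineer would, in place of code of your own. Each camera call takes 0.05 s, during which the arm holds its last target. There are 200 camera calls.

## Task

Centre the little clay bud vase on the round head of the banding wheel, to within about half a centimetre, by nudging it from outside with light taps of the fingers. Do not grip, lift or carry it, do not let it tip or fall off, and leave the jar, the bowl and the loop tool where they are; finish with the vase standing still and upright.

Things in the scene. Friction and masses are not known exactly. Their poses are not given: they have to be found in the camera images.
- vase: Loose terracotta bud vase, round, 80 mm tall, 0.12-0.26 kg, 20-35 mm off the head's centre. Origin: centre of its underside, z up its axis. Foot 44 mm across; widest (58 mm) 23 to 29 mm up, where an upright finger reaching lower touches it; neck 23 mm across at 62 mm; lip 32 mm. Pushed slowly at the belly it slides and stops when the push stops; at the neck or lip it tips.
- head_centre (a point): Centre of the top face of the banding wheel's head: a flat round aluminium disc, 130 mm across, 12 mm thick, two fine dark rings (100 and 70 mm across) round its centre, locked so that it does not turn. The point is on the top face, 82 mm above the table. Below are a column (36 mm across) and a dark base (130 mm across); all fixed.
- ware_board: Fixed wooden board 340 x 460 x 12 mm (x, y, z) lying on the table, under the wheel and the bystanders. Origin: centre of its underside; the wheel's axis passes through it.
- glaze_jar: Loose closed glaze jar with black cap, 52 mm diameter, 62 mm tall, standing on the board beside the wheel. Origin: centre of its underside. Leave alone.
- bisque_bowl: Loose terracotta bowl, 84 mm rim diameter, 40 mm tall, on the board on the other side of the wheel from the jar. Origin: centre of its underside. Leave alone.
- loop_tool: Loose trimming tool lying on the board between the wheel and the robot, about 170 mm long along its x, wooden handle 18 mm thick to -x, wire loop to +x. Origin: on the board under its middle. Leave alone.
Mind the look-alikes: they are no part of the job. Leave any blue or purple look-alike of the vase alone.

How it is judged:
By the outcome, as a careful person would: the job done as asked, in the order asked, and still so for the second after the job is handed in, with the robot touching nothing.
It also fails if it takes over 64 s, if anything falls off the work surface, if the arm or the gripper's body presses on something with over 40 N, if the wrist force passes 120 N, or if a joint passes its speed limit or range.

## Working session

There is one attempt and no reset: what is moved stays moved. The work goes in short steps, Python scripts to look and compute and a shell command to move; the robot and the scene stay as the last step left them, time stands still between calls to the robot, and variables do not carry over. Pictures are saved under pics/ and viewed, at most 10 in all, crops included, and the job is handed in when it is done.

```bash
mkdir -p pics; cat > h.py <<'E'
import numpy as np, cv2
from plant import *
def cam(n,f):
    c=read_camera(n); cv2.imwrite('pics/'+f,c['color'])
    np.savez('%s.npz'%n,**{k:np.array(c[k]) for k in c})
    return c
def K(c): return np.array([[c['fx'],0,c['cx']],[0,c['fy'],c['cy']],[0,0,1]],float)
def proj(c,X):
    r,_=cv2.Rodrigues(np.array(c['R'],float))
    return cv2.projectPoints(np.array(X,float).reshape(-1,1,3),r,np.array(c['t'],float),K(c),np.array(c['D'],float))[0].reshape(-1,2)
def back(c,uv,z):
    p=cv2.undistortPoints(np.array(uv,float).reshape(-1,1,2),K(c),np.array(c['D'],float)).reshape(-1,2)
    R=np.array(c['R'],float);o=-R.T@np.array(c['t'],float)
    d=np.c_[p,np.ones(len(p))]@R
    return o+d*((z-o[2])/d[:,2])[:,None]
E
python3 - <<'E'
from h import *
a=cam('top','top0.png');b=cam('side','side0.png')
for c in(a,b):
    R=np.array(c['R']);print(-R.T@np.array(c['t']),R.round(2).tolist(),c['fx'])
s=observe();print(s['clock'],s['tcp_pos'],s['orientation'],s['gripper_width'])
E
```

```text
[ 250.19779075   45.25090483 1329.77517925] [[-0.02, -1.0, -0.01], [-0.98, 0.02, -0.19], [0.19, 0.01, -0.98]] 459.468189300923
[-252.9277998  -678.06351911  858.63502151] [[0.69, -0.73, -0.0], [-0.44, -0.41, -0.8], [0.58, 0.55, -0.6]] 435.59890255042654
0.1 [257.01078294 623.70381397 225.76165759] [[ 9.24568020e-01 -3.81016814e-01 -4.05668111e-04]
 [-3.81017001e-01 -9.24567015e-01 -1.37070209e-03]
 [ 1.47193187e-04  1.42187376e-03 -9.99998978e-01]] 88.30029041490276
```

View pics/top0.png

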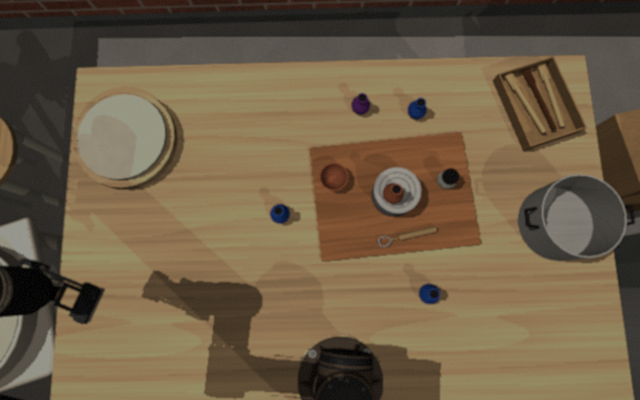

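View pics/side0.png

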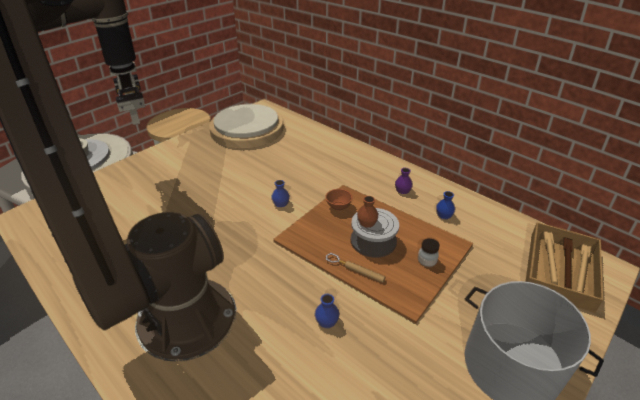

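The top view shows the wheel head at about (397,191), with the vase on it near (394,193). The jar is at (448,178), the bowl at (335,177), and the tool runs from (380,240) to (437,231). Next I'll enlarge the area around the wheel.

```bash
cat > crop.py <<'E'
import sys
from h import *
def crops(tag,half=(32,32),fresh=True):
    ims=[];cs=[]
    for n,(u,v) in (('top',(397,191)),('side',(373,222))):
        if fresh: c=cam(n,n+tag+'.png')
        else: c=dict(np.load(n+'.npz'))
        cs.append(c)
        w=30;f=6.5
        im=cv2.resize(c['color'][v-w:v+w,u-w:u+w],None,fx=f,fy=f,interpolation=cv2.INTER_CUBIC)
        im=cv2.convertScaleAbs(im,alpha=1.5)
        for k in range(0,60,10):
            cv2.putText(im,str(u-w+k),(int(k*f),10),0,.35,(0,255,0));cv2.line(im,(int((k+.5)*f),12),(int((k+.5)*f),18),(0,255,0))
            cv2.putText(im,str(v-w+k),(0,int((k+.5)*f)+4),0,.35,(0,255,255))
        ims.append(im)
    cv2.imwrite('pics/c'+tag+'.png',np.hstack(ims)); return cs
if __name__=='__main__': crops(sys.argv[1],fresh=len(sys.argv)<3)
E
python3 crop.py 0 old
python3 - <<'E'
from h import *
c=dict(np.load('top.npz'))
print('head',back(c,[[397,191]],82),'board corners',back(c,[[310,148],[464,133],[480,244],[322,261]],12).round())
print('jar',back(c,[[450,177]],62+12),'bowl',back(c,[[335,177]],40+12).round())
E
```

```text
head [[ 508.75524186 -171.47673817   82.        ]] board corners [[ 660.   68.   12.]
 [ 696. -394.   12.]
 [ 363. -412.   12.]
 [ 325.   41.   12.]]
jar [[ 546.97988217 -323.50789188   74.        ]] bowl [[560.  -2.  52.]]
```

View pics/c0.png

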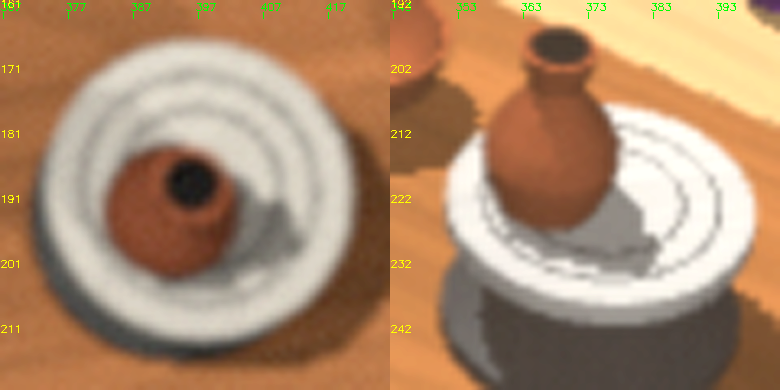

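```bash
cat > fit.py <<'E'
from h import *
from scipy.optimize import minimize
a=np.linspace(0,2*np.pi,48,endpoint=False)
ring=lambda r,z:np.c_[r*np.cos(a),r*np.sin(a),0*a+z]
V=[ring(r,z) for r,z in((22,0),(27,12),(29,23),(29,29),(25,42),(14,55),(11.5,62),(16,78),(16,80))]
S=8
def poly_mask(pls,org,sh):
    m=np.zeros((sh[0]*S,sh[1]*S),np.uint8)
    for p in pls: cv2.fillConvexPoly(m,np.int32(np.round((cv2.convexHull(np.float32(p)).reshape(-1,2)-org+.5)*S)),1)
    return cv2.resize(m.astype(np.float32),(sh[1],sh[0]),interpolation=cv2.INTER_AREA)
def vase_polys(c,xy):
    P=[proj(c,v+[xy[0],xy[1],82]) for v in V]
    return [np.vstack(P[i:i+2]) for i in range(len(P)-1)]
def fit(c,x0,polys,mask,org,box=6):
    f=lambda x:np.abs(poly_mask(polys(c,x),org,mask.shape)-mask).sum()
    g=min(((f((x0[0]+i,x0[1]+j)),x0[0]+i,x0[1]+j) for i in range(-48,49,8) for j in range(-48,49,8)))
    r=minimize(f,g[1:],method='Nelder-Mead',options=dict(initial_simplex=[[g[1]-4,g[2]-4],[g[1]+4,g[2]],[g[1],g[2]+4]],xatol=.05))
    return r.x,r.fun
def masks(c,uv,w=34):
    u,v=uv;im=c['color'][v-w:v+w,u-w:u+w].astype(int);b,g,r=im[...,0],im[...,1],im[...,2]
    return im,np.array([u-w,v-w])
def measure(c,name,head):
    uv=np.round(proj(c,[head[0],head[1],95])[0]).astype(int)
    im,org=masks(c,uv);b,g,r=im[...,0],im[...,1],im[...,2]
    vm=((r-b)>.42*r)&(r>35)
    disc=poly_mask([proj(c,ring(64,82)+[*head,0])],org,vm.shape)>.5
    if name=='top': vm&=disc
    return vm.astype(np.float32),org
E
python3 - <<'E'
from fit import *
c=dict(np.load('top.npz'))
im,org=masks(c,(397,191));b,g,r=im[...,0],im[...,1],im[...,2]
w=((r-b)<.3*r)&(r>100)
n,l,st,_=cv2.connectedComponentsWithStats(w.astype(np.uint8));k=1+st[1:,4].argmax()
pts=np.argwhere(l==k)[:,::-1]; h=cv2.convexHull(np.float32(pts))
hm=np.zeros(w.shape,np.uint8);cv2.fillConvexPoly(hm,np.int32(h),1)
head,e=fit(c,(509,-171),lambda c,x:[proj(c,ring(65,82)+[*x,0])],hm.astype(np.float32),org)
print('head',head,e,hm.sum())
vm,org=measure(c,'top',head)
v,e=fit(c,head,vase_polys,vm,org);print('vase',v,e,vm.sum(),'off',v-head,np.hypot(*(v-head)))
d=im.astype(np.uint8).copy();o=cv2.resize(d,None,fx=8,fy=8,interpolation=2)
for p in vase_polys(c,v)+[proj(c,ring(R,82)+[*head,0]) for R in(65,50,35)]: cv2.polylines(o,[np.int32((cv2.convexHull(np.float32(p)).reshape(-1,2)-org+.5)*8)],True,(0,255,0))
s=dict(np.load('side.npz'));d=s['color'][188:256,340:408].copy();o2=cv2.resize(d,None,fx=8,fy=8,interpolation=2)
for p in vase_polys(s,v)+[proj(s,ring(R,82)+[*head,0]) for R in(65,50,35)]: cv2.polylines(o2,[np.int32((cv2.convexHull(np.float32(p)).reshape(-1,2)-[340,188]+.5)*8)],True,(0,255,0))
cv2.imwrite('pics/ov0.png',cv2.resize(np.hstack([o,o2]),(800,400)))
E
```

```text
head [ 513.36955261 -171.67054749] 55.140625 1745
vase [ 497.08761978 -154.53580856] 104.015625 268.0 off [-16.28193283  17.13473892] 23.636848661279085
```

View pics/ov0.png

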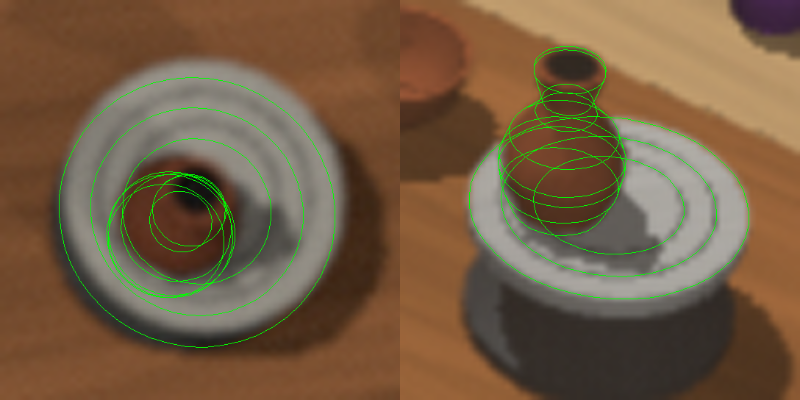

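The side overlay matches both the vase and the rings. The shift in the top overlay is only a drawing-origin slip in my code. The vase sits about (-16,+17) mm off centre, 23.6 mm in all, which fits the stated 20–35 mm. I'll tighten the fit by filling the mouth, and start the arm travelling.

```bash
cat > look.py <<'E'
import sys
from fit import *
def head_fit(c,uv,g):
    im,org=masks(c,uv);b,gg,r=im[...,0],im[...,1],im[...,2]
    w=((r-b)<.3*r)&(r>90)
    n,l,st,_=cv2.connectedComponentsWithStats(w.astype(np.uint8));k=1+st[1:,4].argmax()
    h=cv2.convexHull(np.float32(np.argwhere(l==k)[:,::-1]));hm=np.zeros(w.shape,np.uint8);cv2.fillConvexPoly(hm,np.int32(h),1)
    return fit(c,g,lambda c,x:[proj(c,ring(65,82)+[*x,0])],hm.astype(np.float32),org)
def vase_fit(c,name,head):
    vm,org=measure(c,name,head)
    cs,_=cv2.findContours(vm.astype(np.uint8),0,cv2.CHAIN_APPROX_NONE)
    k=max(cs,key=cv2.contourArea);m=np.zeros(vm.shape,np.uint8);cv2.drawContours(m,[k],-1,1,-1)
    m=cv2.morphologyEx(np.pad(m,9),cv2.MORPH_CLOSE,cv2.getStructuringElement(2,(9,9)))[9:-9,9:-9]
    x,e=fit(c,head,vase_polys,m.astype(np.float32),org); return x,e,m.sum(),org
def draw(c,x,head,org,f):
    o=cv2.resize(c['color'][org[1]:org[1]+68,org[0]:org[0]+68],None,fx=5.8,fy=5.8,interpolation=2);o=cv2.convertScaleAbs(o,alpha=1.4)
    for p in vase_polys(c,x)[1:3]+vase_polys(c,x)[-1:]+[proj(c,ring(R,82)+[*head,0]) for R in(65,35)]:
        cv2.polylines(o,[np.int32((cv2.convexHull(np.float32(p)).reshape(-1,2)-org+.5)*5.8)],True,(0,255,0))
    return o
if __name__=='__main__':
    H=(513.4,-171.7)
    tag=sys.argv[1]
    c=dict(np.load('top.npz')) if tag=='old' else cam('top','top%s.png'%tag)
    h=np.load('head.npy') if tag!='old' else head_fit(c,(397,191),H)[0]
    np.save('head.npy',h)
    v,e,n,org=vase_fit(c,'top',h);d=h-v
    print('head',h.round(1),'vase',v.round(1),'res',e,n,'to go',d.round(1),np.hypot(*d).round(1),'ang',np.degrees(np.arctan2(d[1],d[0])).round(1))
    s=dict(np.load('side.npz')) if tag=='old' else cam('side','side%s.png'%tag)
    cv2.imwrite('pics/ov%s.png'%tag,np.hstack([draw(c,v,h,org,5.8),draw(s,v,h,np.array([340,188]),5.8)]))
E
python3 look.py old
```

```text
head [ 513.4 -171.8] vase [ 498.2 -155.8] res 69.796875 302 to go [ 15.1 -16. ] 22.0 ang -46.5
```

```bash
python3 -m handwheel '[4,-4,0,0,0,-3,2.5, 8,-8,0,0,0,-6,2.5, 10,-13,0,0,0,-9,2.5, 12,-18,0,0,0,-12,2.5, 13,-23,0,0,0,-15,2.5, 14,-28,0,0,0,-18,2.5, 15,-32,0,0,0,-21,2.5, 15,-36,0,0,0,-24,2.5]'
```

```text
clock: 0.9
tcp_pos: [407.3, 264.6, 226.3]
orientation: [[0.688, -0.726, -0.0], [-0.726, -0.688, -0.0], [0.0, 0.0, -1.0]]
force: [1.5, -1.3, 0.6]
gripper_width: 29.4
grip_force: 0.0
```

```bash
python3 -m handwheel '[3,-5,0,0,0,0,2.5, 4,-10,0,0,0,0,2.5, 4,-15,0,0,0,0,2.5, 4,-20,0,0,0,0,2.5, 4,-25,0,0,0,0,2.5, 4,-30,0,0,0,0,2.5, 4,-34,0,0,0,0,2.5, 4,-37,0,0,0,0,2.5]'; python3 look.py 1
```

```text
clock: 1.7
tcp_pos: [446.1, -106.0, 226.5]
orientation: [[0.689, -0.725, -0.0], [-0.725, -0.689, -0.0], [-0.0, 0.0, -1.0]]
force: [1.6, 0.4, -0.3]
gripper_width: 25.1
grip_force: 0.0
head [ 513.4 -171.8] vase [497.4 -37.8] res 1.0 1 to go [  16. -134.] 135.0 ang -83.2
```

View pics/ov1.png

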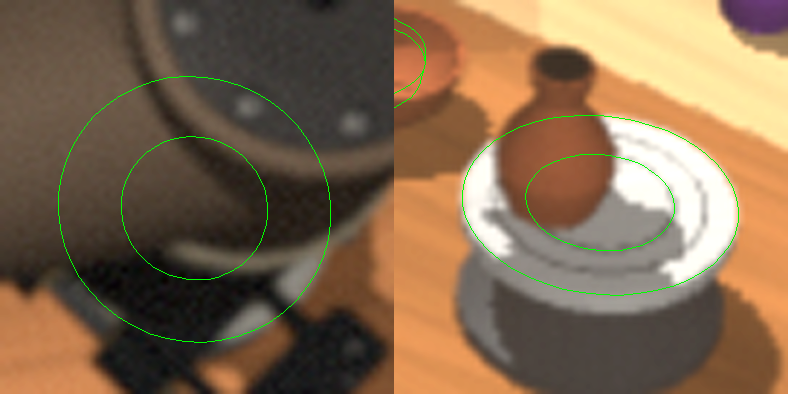

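The wrist hides the top view here, but the side view is clear. The vase is undisturbed at about (556,150) in the right-hand crop and the head outline fits. I'll line up behind the vase and descend.

```bash
python3 -m handwheel '[0.4,0.1,-3,0,0,0,2.5, 0.4,0.1,-6,0,0,0,2.5, 0.4,0.1,-9,0,0,0,2.5, 0.4,0.1,-11,0,0,0,2.5, 0.4,0.1,-12,0,0,0,2.5, 0.4,0.1,-12.4,0,0,0,2.5, 0.4,0.1,-12.4,0,0,0,2.5]'; python3 -c "
from look import *
s=cam('side','side2.png');cv2.imwrite('pics/s2.png',cv2.convertScaleAbs(cv2.resize(s['color'][170:260,320:440],None,fx=6,fy=6,interpolation=2),alpha=1.4))"
```

```text
clock: 2.5
tcp_pos: [451.2, -102.1, 102.7]
orientation: [[0.69, -0.724, -0.0], [-0.724, -0.69, -0.0], [0.0, 0.0, -1.0]]
force: [0.4, 0.2, -0.2]
gripper_width: 25.2
grip_force: 0.0
```

View pics/s2.png

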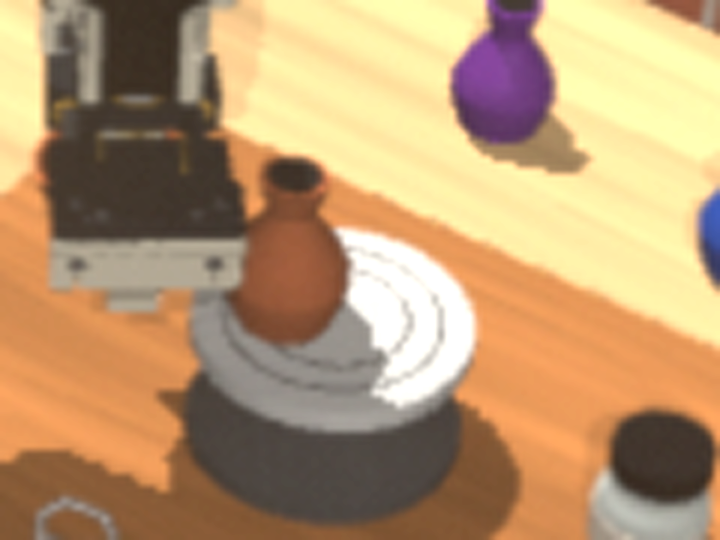

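The side view shows the gripper down to the left of the vase. The near end of its body is at (150,265) and the fingertip at (135,300), both in crop pixels. I'll check the body geometry against the projection before advancing over the lip.

```bash
python3 -c "
from look import *
s=dict(np.load('side.npz'));o=observe();T=np.array(o['tcp_pos']);R=np.array(o['orientation']);print(T)
L=np.array([[0,0,0],[9.5,12.5,0],[-9.5,33,0],[39,96.5,-66],[-39,96.5,-66],[9.5,33,0]])
print(((proj(s,T+L@R.T)-[320,170]+.5)*6).round())
h=np.load('head.npy');v=np.array([498.2,-155.8]);u=(h-v)/np.hypot(*(h-v));d=v-T[:2];print('along',d@u,'lat',u[0]*d[1]-u[1]*d[0],u)"
```

```text
[ 451.57685894 -102.12955616  103.2157194 ]
[[131. 277.]
 [153. 295.]
 [113. 325.]
 [243. 304.]
 [ 52. 305.]
 [156. 325.]]
along 71.02760511101869 lat -3.051743104238618 [ 0.6876054  -0.72608458]
```

```bash
python3 -m handwheel '[-0.2,-0.2,-0.2,0,0,0,2.5, 0.1,-0.6,-0.2,0,0,0,2.5, 0.5,-1.0,-0.2,0,0,0,2.5, 0.9,-1.4,-0.2,0,0,0,2.5, 1.3,-1.85,-0.2,0,0,0,2.5, 1.6,-2.15,-0.2,0,0,0,2.5, 1.85,-2.4,-0.2,0,0,0,2.5, 1.85,-2.4,-0.2,0,0,0,2.5]'; python3 -c "
from look import *
s=cam('side','side3.png');cv2.imwrite('pics/s3.png',cv2.convertScaleAbs(cv2.resize(s['color'][180:250,335:415],None,fx=8,fy=8,interpolation=2),alpha=1.4))"
```

```text
clock: 3.35
tcp_pos: [469.8, -126.7, 100.4]
orientation: [[0.689, -0.724, -0.0], [-0.724, -0.689, -0.0], [-0.0, 0.0, -1.0]]
force: [0.3, -0.8, 0.3]
gripper_width: 25.4
grip_force: 0.0
```

View pics/s3.png

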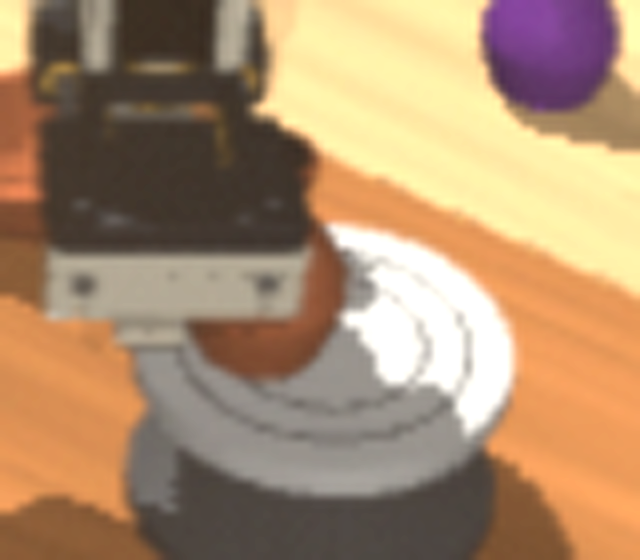

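The vase is untouched, and the fingers are about to meet its belly (right edge (348,285), foot (270,380) in the crop). I'll push slowly.

```bash
python3 -m handwheel '[0.1,-0.1,0,0,0,0,2.5, 0.2,-0.2,0,0,0,0,2.5, 0.3,-0.3,0,0,0,0,2.5, 0.38,-0.4,0,0,0,0,2.5, 0.45,-0.48,0,0,0,0,2.5, 0.53,-0.56,0,0,0,0,2.5, 0.6,-0.64,0,0,0,0,2.5, 0.69,-0.73,0,0,0,0,2.5]'; python3 -m handwheel '[0.09,-0.09,0,0,0,0,2.5, 0.18,-0.18,0,0,0,0,2.5, 0.26,-0.27,0,0,0,0,2.5, 0.34,-0.36,0,0,0,0,2.5, 0.43,-0.45,0,0,0,0,2.5, 0.51,-0.54,0,0,0,0,2.5, 0.6,-0.63,0,0,0,0,2.5, 0.69,-0.72,0,0,0,0,2.5]'
```

```text
clock: 4.2
tcp_pos: [476.4, -133.7, 100.6]
orientation: [[0.69, -0.724, -0.0], [-0.724, -0.69, 0.0], [-0.0, 0.0, -1.0]]
force: [-0.2, 0.9, 0.2]
gripper_width: 25.3
grip_force: 0.6
clock: 5.0
tcp_pos: [483.4, -140.9, 100.5]
orientation: [[0.69, -0.724, -0.0], [-0.724, -0.69, -0.0], [-0.0, 0.0, -1.0]]
force: [-0.8, 0.8, -0.0]
gripper_width: 24.9
grip_force: 0.5
```

Contact looks light, at about 1 N. I'll back off and look.

```bash
python3 -m handwheel '[-0.3,0.3,0,0,0,0,2.5, -1.5,1.6,0,0,0,0,2.5, -3,3.2,0,0,0,0,2.5, -4,4.2,3,0,0,0,2.5, -4,4.2,7,0,0,0,2.5, -4,7,11,0,0,0,2.5, -3,12,12,0,0,0,2.5, -2,17,12,0,0,0,2.5]'; python3 -m handwheel '[0,5,0,0,0,0,2.5, 0,9,0,0,0,0,2.5,0,9,0,0,0,0,2.5]';python3 look.py 4
```

```text
clock: 5.8
tcp_pos: [463.8, 27.8, 223.5]
orientation: [[0.689, -0.725, 0.006], [-0.725, -0.689, 0.002], [0.002, -0.006, -1.0]]
force: [2.6, -0.3, -0.0]
gripper_width: 24.9
grip_force: 0.0
clock: 6.1
tcp_pos: [462.9, 120.2, 220.6]
orientation: [[0.693, -0.721, 0.001], [-0.721, -0.693, 0.001], [0.0, -0.001, -1.0]]
force: [-0.4, -0.5, 1.1]
gripper_width: 25.3
grip_force: 0.0
head [ 513.4 -171.8] vase [ 508. -167.] res 76.359375 297 to go [ 5.4 -4.8] 7.2 ang -41.6
```

View pics/ov4.png

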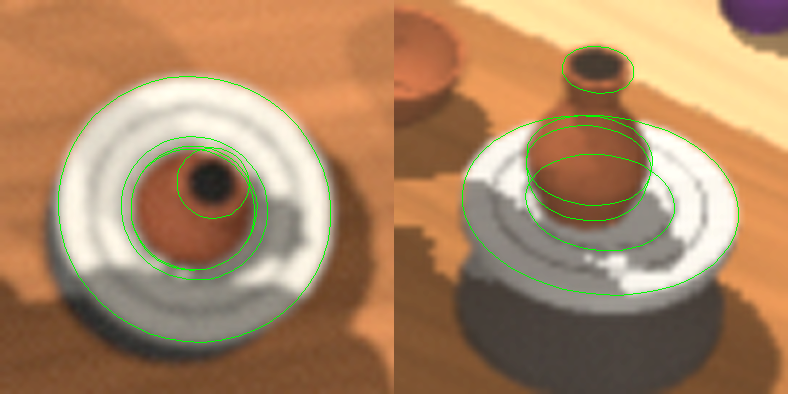

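The overlay fits the vase well in both views: lip at (211,184) in the top crop and (597,67) in the side crop. It is upright with 7.2 mm left to go toward (+5.4,-4.8). The finger-to-vase offset at contact came out as predicted, so I'll go back behind it for the second nudge.

```bash
python3 -m handwheel '[0,-5,0,0,0,0,2.5, 0,-10,0,0,0,0,2.5, -1,-15,0,0,0,0,2.5, -1,-19,0,0,0,0,2.5, -1,-22,-3,0,0,0,2.5, -1,-22,-8,0,0,0,2.5, -1,-22,-11.5,0,0,0,2.5, -1,-22,-12,0,0,0,2.5]'; python3 -m handwheel '[0,0,0,0,0,0,2.5,0,0,0,0,0,0,2.5]'
```

```text
clock: 7.0
tcp_pos: [449.0, -105.5, 97.1]
orientation: [[0.687, -0.726, -0.007], [-0.726, -0.687, -0.001], [-0.004, 0.006, -1.0]]
force: [0.3, 0.9, 0.1]
gripper_width: 25.0
grip_force: 0.0
clock: 7.2
tcp_pos: [454.0, -103.9, 102.3]
orientation: [[0.69, -0.724, 0.003], [-0.724, -0.69, -0.0], [0.002, -0.002, -1.0]]
force: [-0.8, 0.2, -0.0]
gripper_width: 25.1
grip_force: 0.0
```

```bash
python3 -m handwheel '[0,-0.5,-0.1,0,0,0,2.5, 0.5,-1.1,-0.1,0,0,0,2.5, 1,-1.6,-0.1,0,0,0,2.5, 1.5,-2.1,-0.1,0,0,0,2.5, 2,-2.6,-0.1,0,0,0,2.5, 2.3,-2.9,-0.1,0,0,0,2.5, 2.45,-3.1,-0.1,0,0,0,2.5, 2.45,-3.1,-0.1,0,0,0,2.5]'; python3 -m handwheel '[0,0,0,0,0,0,2.5]'
```

```text
clock: 8.0
tcp_pos: [477.2, -135.0, 99.3]
orientation: [[0.689, -0.724, -0.0], [-0.724, -0.689, -0.0], [-0.0, 0.0, -1.0]]
force: [-0.6, -0.1, -0.1]
gripper_width: 24.8
grip_force: 0.0
clock: 8.1
tcp_pos: [477.0, -134.7, 99.4]
orientation: [[0.69, -0.724, -0.0], [-0.724, -0.69, 0.0], [-0.0, 0.0, -1.0]]
force: [0.1, 0.2, 0.3]
gripper_width: 24.5
grip_force: 0.0
```

```bash
python3 -m handwheel '[0.2,-0.1,0.1,0,0,0,2.5, 0.35,-0.25,0.1,0,0,0,2.5, 0.47,-0.37,0.1,0,0,0,2.5, 0.54,-0.44,0.1,0,0,0,2.5, 0.61,-0.51,0.1,0,0,0,2.5, 0.68,-0.58,0.1,0,0,0,2.5, 0.75,-0.65,0.1,0,0,0,2.5, 0.82,-0.72,0.1,0,0,0,2.5]'; python3 -m handwheel '[0.07,-0.07,0,0,0,0,2.5, 0.14,-0.14,0,0,0,0,2.5, 0.21,-0.21,0,0,0,0,2.5, 0.28,-0.29,0,0,0,0,2.5, 0.36,-0.37,0,0,0,0,2.5,0.36,-0.37,0,0,0,0,2.5]'
```

```text
clock: 8.9
tcp_pos: [485.2, -141.9, 100.5]
orientation: [[0.69, -0.724, -0.0], [-0.724, -0.69, 0.0], [-0.0, 0.0, -1.0]]
force: [0.0, 0.6, 0.7]
gripper_width: 25.2
grip_force: 0.5
clock: 9.5
tcp_pos: [489.2, -145.7, 100.5]
orientation: [[0.69, -0.724, 0.0], [-0.724, -0.69, -0.0], [0.0, -0.0, -1.0]]
force: [-0.4, -0.7, -0.8]
gripper_width: 25.0
grip_force: 0.2
```

At the goal point. I'll back off and check.

```bash
python3 -m handwheel '[-0.3,0.3,0,0,0,0,2.5, -1.5,1.6,0,0,0,0,2.5, -3,3.2,0,0,0,0,2.5, -4,4.2,3,0,0,0,2.5, -4,4.2,7,0,0,0,2.5, -4,7,11,0,0,0,2.5, -3,12,12,0,0,0,2.5, -2,17,12,0,0,0,2.5]'; python3 -m handwheel '[0,5,0,0,0,0,2.5, 0,9,0,0,0,0,2.5, 0,9,0,0,0,0,2.5, 0,9,0,0,0,0,2.5]';python3 look.py 5; python3 look.py 6
```

```text
clock: 10.3
tcp_pos: [469.5, 23.1, 223.6]
orientation: [[0.689, -0.725, 0.006], [-0.725, -0.689, 0.002], [0.002, -0.006, -1.0]]
force: [1.7, -0.3, 0.2]
gripper_width: 25.1
grip_force: 0.0
clock: 10.7
tcp_pos: [468.1, 112.4, 220.4]
orientation: [[0.691, -0.722, -0.0], [-0.722, -0.691, -0.0], [-0.0, 0.0, -1.0]]
force: [0.1, -0.1, -0.4]
gripper_width: 24.9
grip_force: 0.0
head [ 513.4 -171.8] vase [ 514.1 -170.3] res 72.078125 302 to go [-0.7 -1.6] 1.7 ang -115.1
head [ 513.4 -171.8] vase [ 514.1 -170.2] res 71.90625 302 to go [-0.7 -1.6] 1.7 ang -113.9
```

View pics/ov6.png

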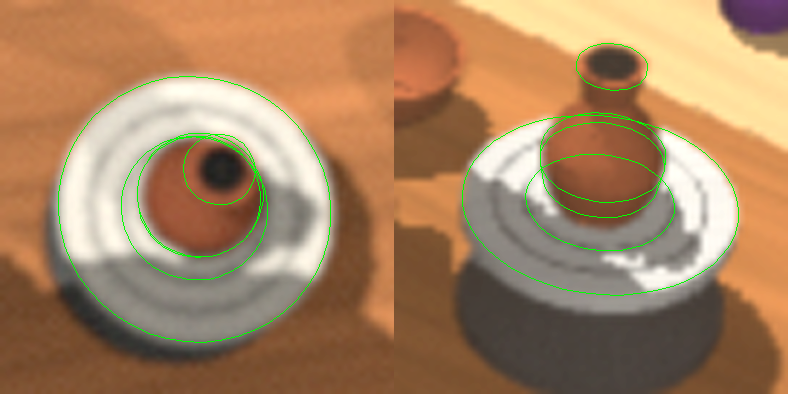

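The rings, outline and vase agree in both views: belly at about (203,197) in the top crop against the expected position for a centred vase. The vase is upright and within about 2 mm of centre, and two successive looks gave the same reading. The arm is clear, so I'm handing in.

```bash
python3 -c "
from plant import *
print(finish_job())"
```

```text
the job is handed in; nothing more can be done
None
```

The vase stands still and upright, by my camera fit about 2 mm from the head's centre, after two light pushes (about 1 N each). I never gripped or lifted it, the arm did not go near the jar, bowl or loop tool, and I handed the job in at about 11 s of the 64 s allowed.

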